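# Find the heavy side of a microtome handwheel and hold it down

### The arm

A 7-joint arm with a two-finger parallel gripper is mounted at the origin on the work surface. World frame = base frame: x ahead of the robot, y to its left, z up, the work surface at z = 0. Lengths are in m, angles in rad, forces in N, time in s.
With the tool pointing down it reaches from about 0.4 to 0.9 m from the base axis. Payload 5.6 kg.
Tool frame: the origin (TCP) lies on the centre line of the jaws, within the pads' length; the fingertips stand r.tip_extent ahead of it and the grasp point (between the pads) lies 11 mm behind it (r.tip_extent is the distance from the TCP to the fingertips, in m); z points along the fingers, y is the line along which they close (so a half turn about z gives the same grasp; the last joint's range is limited). The gripper opens to 92 mm and grips with 3 to 60 N. Pads are 20 mm wide; open, the fingers measure 128 mm over their backs; the gripper's body (75 mm by 189 mm) begins 69 mm behind the grasp point.
Start: joints at [-1.295, 0.468, -0.012, 1.603, 0.006, 1.071, -0.056], TCP at [0.204, 0.617, 0.223] pointing down, gripper open.
Joint ranges: [-2.53, 2.53], [-0.31, 2.02], [-1.57, 1.55], [0.28, 2.44], [-1.29, 4.43], [0.15, 1.84], [-2.92, 2.92]. Speed limits (rad/s): [2.57, 2.57, 3.14, 3.14, 3.14, 3.14, 3.14].

### API

Orientations are given as a rotation vector (axis times angle).
In Python, from station import telemetry, camera, camera_model, job_done, r gives the robot as it stands.
- The arm moves only by the tool step_arm, never from a script. Its argument "steps" is a list of rows, each a list of 3 entries, a list of its own where there are three numbers: the closure, from -1 (fully open) to 1 (shut), then the shift along the world's x, y, z in cm, then the turn about the world's z in rad. A call has 1 to 20 rows; each row shifts and turns the commanded pose from where the row before left it; what a row does not reach is not made up. A row lasts 1/8 s, in which the tool goes at most 62.5 mm and 10.7 degrees, less where a joint would pass 70% of its speed; a pose out of reach is approached as far as the arm can. A call with a gripper value outside its range is refused whole. The fingers move at their own pace and stop on an object; "force" is the grip in N (left out, the last holds). Time passes only in rows, so rows that do not move let the fingers close. It gives the time, the measured TCP pose, the force, the opening and the grip force at its end, in the units of the state.
- telemetry.read_state(): the state, without advancing time (a new reading comes with each control period).
- camera(name): name is "side" or "top"; returns (picture, depth): 420x560x3 uint8, red, green, blue; 420x560 float32, m along the optical axis (not along the pixel's ray), 0 where there is no reading.
- camera_model(name): a dict with "intrinsics" (3x3 intrinsics, pixels), "rvec" (rotation vector, rad) and "tvec" (3), from world to camera coordinates, as OpenCV has them. Camera axes: x right, y down, z forward; pixel columns grow to the right and rows downward; lengths in m; the calibration is good to about 2 mm. A picture is of the moment at which its call begins. camera_model takes no time and is no camera call.
- job_done(): hands the job in; it is judged then, once.
The state is a dict: "clock": time; "joint_positions": joint angles; "qvel": joint speeds; "joint_efforts": joint torques, N m; "tool_pos": TCP position; "orientation": TCP orientation; "force": force on the tool from outside, world axes, zero at the start; "moment": the same for the moment, N m; "width": finger opening in m; "finger_force": force on a finger pad.
Only numpy, scipy, OpenCV 4.12 (cv2) and the standard library are available. Lean on these libraries where they do the work, as an engineer would, in place of code of your own. Each camera call takes 0.05 s, during which the arm holds its last target. There are 200 camera calls.

### The job

The microtome's handwheel is out of balance and its closed cover hides which side is heavy. Take the black crank handle in a light grip, turn the wheel slowly at least half a turn to feel which side is heavy, and then bring that heavy side straight down. Finish still holding the handle there, with the wheel still, so that I can fit the trim weight at the top; leave the other things on the bench as they are.

Things in the scene. Friction and masses are not known exactly. Their poses are not given: they have to be found in the camera images.
- microtome: White and grey rotary microtome, fixed: base 400 (x) x 250 (y) x 55 mm; housing 240 mm wide, 275 mm high over its rear 260 mm; blade holder and specimen head at its front (-x); handwheel on its right side (-y). Origin: on the bench, under the wheel's axle in x, mid-width; z up. Place and yaw differ each time.
- wheel_face (a point): Centre of the handwheel's front: a grey cover in the plane of the black rim's face, 145 mm above the bench. The closed wheel is 170 mm across, 36 mm thick. Axes as the microtome's: y along the axle INTO the machine, z up. Drive uncoupled, brake dragging evenly: the wheel stays where it is left and takes about 0.37 N m to turn, plus or minus the pull of the hidden heavy side.
- axle (a point): Point in free air on the axle line, 54 mm out (-y) from wheel_face, level with the middle of the crank handle; same axes. The heavy side pulls with 0.20 to 0.31 N m when level with the axle, so cranking takes 0.9 to 10.5 N at the handle: stiffer while it rises, easier while it sinks, drag alone with it at top or bottom. Where it sits on the wheel differs each time; all else is balanced.
- crank_handle: Black revolving sleeve, 24 mm diameter, 84 mm long, parallel to the axle, 65 mm off it. Origin: mid-sleeve, on its centre line, 54 mm out from the rim face; y runs along it into the machine, x and z turn freely about y. Crank it right round pinched from above, fingers closing square to it, at or beyond mid-sleeve or leaning outwards 15 to 30 degrees. Light grip: at most 50 N per finger.
- handwheel (a joint): Angle of the handwheel in rad, unlimited. 0: crank handle at the top; grows clockwise as seen when facing the wheel from the handle's side (+ quarter turn: handle at the axle's +x side). Turn it slowly, never over 4 rad/s. It does not tell where the heavy side is. At rest the drag hides part of the pull: feel it while turning, or as each short step at one brisk, even pace ends.
- trim_weight: Loose bystander: knobbed brass trim weight, 30 mm diameter, 24 mm high, standing under the wheel. Origin: centre of its underside.
- brush: Loose bystander: flat brush with a wooden handle, 170 mm long, 42 mm wide, 20 mm high, lying along its own x, behind the wheel's foot. Origin: underside, mid-length.
- blade_box: Loose bystander: flat white blade dispenser 62 x 32 x 14 mm, in front of the wheel's foot. Origin: centre of its underside.
- dropper_bottle: Loose bystander: amber dropper bottle with a white nozzle, 52 mm diameter, 140 mm high. Origin: centre of its underside.
- slide_box: Loose bystander: closed grey slide box 97 x 177 x 35 mm. Origin: centre of its underside.
- calculator: Loose bystander: desk calculator 150 x 105 x 22 mm. Origin: centre of its underside.
- specimen_pot: Loose bystander: white lidded pot, 60 mm diameter, 75 mm high. Origin: centre of its underside.

How it is judged:
On the way, in this order (a step that is already met when the one before it is completed fails the run):
1. the crank handle is taken (contact force between the fingers and crank_handle above 2 N), for 0.2 s.
2. holding the handle, the wheel has been turned half a turn (handle over 125 mm from where it began, that is 148 degrees or more) (distance of crank_handle from where it was at the start of the episode above 0.125 m and contact force between the fingers and crank_handle above 1 N), for 0.05 s.
At the end, for the whole second after the job is handed in: The wheel's heavy side is straight below the axle within 0.30 rad (17 degrees), the fingers still hold the crank handle (over 2 N), and the wheel stands still (under 0.1 rad/s) (angle between balance_c0's own z axis and vertical below 0.3 rad and contact force between the fingers and crank_handle above 2 N and velocity of joint handwheel between -0.1 and 0.1 rad/s); the arm keeps its last pose, push and grip.
It fails at once if the crank handle is squeezed (finger contact forces on it add up to over 110 N) (contact force between the fingers and crank_handle above 110 N).
It fails at once if the wheel is spun faster than 4 rad/s (velocity of joint handwheel above 4 rad/s or velocity of joint handwheel below -4 rad/s).
It fails at once if a bystander is moved by more than 25 mm (distance of any of trim_weight, brush, blade_box, dropper_bottle, slide_box, calculator, specimen_pot from where it was at the start of the episode above 0.025 m).
It also fails if it takes over 64 s, if anything falls off the work surface, if the arm or the gripper's body presses on something with over 40 N, if the wrist force passes 120 N, or if a joint passes its speed limit or range.

## Working session

There is one attempt and no reset: what is moved stays moved. The work goes in short steps, Python scripts to look and compute and a tool call to move; the robot and the scene stay as the last step left them, time stands still between calls to the robot, and variables do not carry over. Pictures are saved under pics/ and viewed, at most 10 in all, crops included, and the job is handed in when it is done.

Besides the shell and the picture viewer there is one more tool, called as name(argument=value, ...) on one line, values as JSON. step_arm: Moves the arm, as the interface text tells. Its arguments: {"type":"object","properties":{"steps":{"type":"array","items":{"type":"array"}},"force":{"type":"number"}},"required":["steps"]}

```bash
mkdir -p pics; cat > h.py <<'E'
from station import telemetry, camera, camera_model, job_done, r
import numpy as np, cv2
def pts(name,d):
    m=camera_model(name);K=np.array(m["intrinsics"]);R=cv2.Rodrigues(np.array(m["rvec"],float))[0];t=np.array(m["tvec"],float).ravel()
    v,u=np.mgrid[:d.shape[0],:d.shape[1]]
    P=np.stack([(u-K[0,2])/K[0,0]*d,(v-K[1,2])/K[1,1]*d,d],-1)
    return (P-t)@R
E
python3 - <<'E'
from h import *
for n in("side","top"):
    p,d=camera(n);cv2.imwrite(f"pics/{n}0.png",p[:,:,::-1]);np.savez(f"{n}0.npz",p=p,d=d)
    m=camera_model(n);R=cv2.Rodrigues(np.array(m["rvec"],float))[0];print(n,-R.T@np.array(m["tvec"]).ravel(),R[2])
s=telemetry.read_state();print(s, r.tip_extent)
E
```

```text
side [ 0.10273156 -0.48955299  0.99792529] [ 0.43539497  0.49035036 -0.75497533]
top [0.41739604 0.04609798 1.22237268] [ 0.16187206  0.01248089 -0.98673282]
{'clock': 0.1, 'joint_positions': array([-1.29502008,  0.46830522, -0.01159328,  1.60351232,  0.00600791,
        1.07140311, -0.05630464]), 'qvel': array([ 0.00079874, -0.00095147,  0.00142134, -0.00210219, -0.00027962,
       -0.00020215,  0.00079014]), 'joint_efforts': array([ 7.19687778e-04, -5.21645594e+01, -1.26312583e-02, -2.44364780e+01,
       -5.68465807e-02,  1.42051649e-02,  7.30767374e-05]), 'tool_pos': array([0.20362512, 0.61674849, 0.22173309]), 'orientation': array([-4.98709334e-01, -3.10162641e+00,  2.49550787e-03]), 'force': array([ 0.31213135,  0.43468176, -0.4045791 ]), 'moment': array([ 0.00473165,  0.02131039, -0.00589153]), 'finger_force': 0.0, 'width': 0.09229414196513189} 0.008
```

View pics/side0.png

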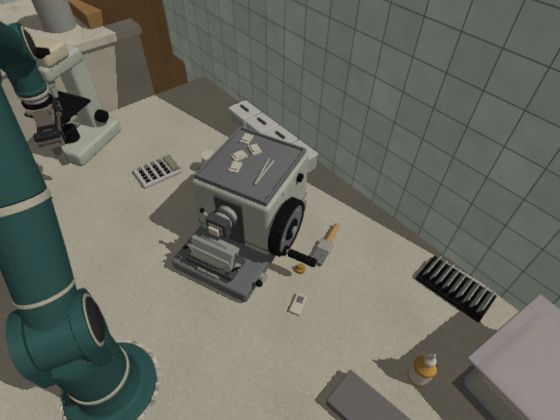

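View pics/top0.png

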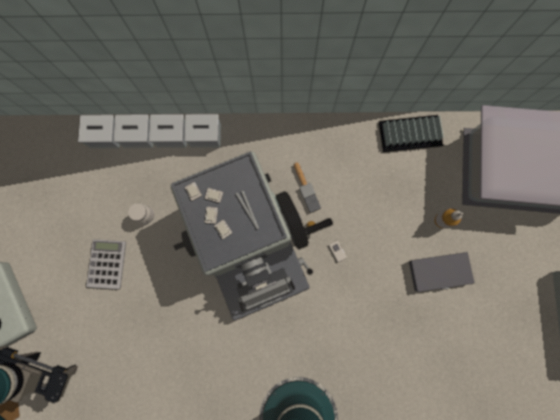

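Side view: wheel at about (288,225), handle from (290,252) to (318,263), front and low on the wheel. Top view: handle from (303,232) to (330,222), housing roof corners near (172,187), (252,155), (290,240), (212,272).

```bash
python3 - <<'E'
from h import *
for n in("side","top"):
    z=np.load(f"{n}0.npz");p,d=z["p"],z["d"];W=pts(n,d)
    # roof
    m=(W[...,2]>.262)&(W[...,2]<.292)&(W[...,0]>.3)&(d>0)&(W[...,0]<.9)&(abs(W[...,1]-.1)<.3)
    q=W[m];print(n,"roof",m.sum(),np.median(q[:,2]),cv2.minAreaRect(q[:,:2].astype(np.float32)))
    # dark
    dk=(p.max(2)<45)&(d>0)
    box=np.zeros_like(dk)
    if n=="side": box[170:280,255:330]=1
    else: box[180:260,265:345]=1
    k=dk&box
    nl,L,st,c=cv2.connectedComponentsWithStats(k.astype(np.uint8))
    for i in range(1,nl):
        if st[i,4]>15: print(i,st[i],W[L==i].min(0).round(3),W[L==i].max(0).round(3),np.median(W[L==i],0).round(3))
    np.save(f"k_{n}.npy",k)
    lo,hi=((240,284),(270,324)) if n=="side" else ((215,300),(245,335))
    for v in range(lo[0],hi[0],3):
        print(v,[(u,*W[v,u].round(3),int(p[v,u].max())) for u in range(lo[1],hi[1],4) if k[v,u]])
E
```

```text
side roof 5015 0.2669743825684277 ((0.581588625907898, 0.17767706513404846), (0.24863433837890625, 0.22568325698375702), 22.36154556274414)
1 [297 174   6   8  38] [0.663 0.071 0.202] [0.681 0.09  0.24 ] [0.67  0.077 0.231]
2 [268 198  36  58 880] [ 0.489 -0.032  0.031] [0.647 0.039 0.233] [ 0.531 -0.002  0.205]
3 [286 219  11  21 107] [ 0.549 -0.013  0.112] [0.599 0.007 0.18 ] [ 0.567 -0.006  0.161]
4 [288 250  29  17 220] [ 0.537 -0.106  0.09 ] [ 0.58  -0.027  0.112] [ 0.556 -0.07   0.105]
240 []
243 []
246 [(288, np.float64(0.551), np.float64(-0.017), np.float64(0.107), 36)]
249 [(284, np.float64(0.536), np.float64(-0.018), np.float64(0.107), 21)]
252 [(284, np.float64(0.529), np.float64(-0.025), np.float64(0.107), 20), (288, np.float64(0.539), np.float64(-0.031), np.float64(0.105), 33), (292, np.float64(0.546), np.float64(-0.04), np.float64(0.108), 21), (296, np.float64(0.554), np.float64(-0.047), np.float64(0.108), 24)]
255 [(288, np.float64(0.538), np.float64(-0.033), np.float64(0.094), 9), (292, np.float64(0.542), np.float64(-0.044), np.float64(0.102), 21), (296, np.float64(0.
[... 2197 characters left out ...]
p.float64(0.548), np.float64(-0.042), np.float64(0.104), 33)]
233 [(300, np.float64(0.527), np.float64(-0.002), np.float64(0.214), 34), (304, np.float64(0.528), np.float64(-0.013), np.float64(0.208), 34), (308, np.float64(0.539), np.float64(-0.03), np.float64(0.106), 38)]
236 [(300, np.float64(0.519), np.float64(-0.002), np.float64(0.211), 34), (304, np.float64(0.52), np.float64(-0.013), np.float64(0.205), 33)]
239 [(300, np.float64(0.512), np.float64(-0.002), np.float64(0.201), 34), (304, np.float64(0.513), np.float64(-0.013), np.float64(0.194), 33)]
242 [(300, np.float64(0.506), np.float64(-0.003), np.float64(0.189), 32), (304, np.float64(0.506), np.float64(-0.014), np.float64(0.187), 31)]
```

```bash
python3 - <<'E'
from h import *
from scipy.optimize import least_squares
k=np.load("k_top.npy");W=pts("top",np.load("top0.npz")["d"]);Wt=W[k]
ks=np.load("k_side.npy");Ws=pts("side",np.load("side0.npz")["d"])[ks]
for yaw in (22.4,):
    a=np.radians(yaw);ex=np.array([np.cos(a),np.sin(a)]);ey=np.array([-np.sin(a),np.cos(a)])
    for n,w in(("top",Wt),("side",Ws)):
        X=w[:,:2]@ex;Y=w[:,:2]@ey;Z=w[:,2]
        rim=(Z>.13)&(Y<-.19)&(Y>-.30)
        print(n,"Y pct",np.percentile(Y[rim],[0,2,10,50,90,98,100]).round(3))
        f=lambda q:np.hypot(X[rim]-q[0],Z[rim]-.145)-.085
        s=least_squares(f,[.5],loss="soft_l1",f_scale=.003);print("xc",s.x,"xrange",np.percentile(X[rim],[0,2,98,100]).round(3), np.abs(f(s.x)).mean())
        b=(Z>.08)&(Z<.115)&(Y<np.percentile(Y[rim],0)-.008);P=w[b]
        (vx,vy,x0,y0)=cv2.fitLine(P[:,:2].astype(np.float32),cv2.DIST_HUBER,0,.01,.01).ravel()
        print("handle yaw",np.degrees(np.arctan2(vy,vx)),"X pct",np.percentile(P[:,:2]@ex,[2,50,98]).round(4),"Y",(P[:,:2]@ey).min(),(P[:,:2]@ey).max(),"Zmax pct",np.percentile(P[:,2],[50,90,98]))
# side hue: direct roof edge yaw
E
```

```text
top Y pct [-0.217 -0.214 -0.211 -0.202 -0.192 -0.19  -0.19 ]
xc [0.53608776] xrange [0.454 0.457 0.604 0.609] 0.0014416011142681165
handle yaw -68.197075 X pct [0.4866 0.4938 0.5018] Y -0.30830833682862024 -0.22847659351285457 Zmax pct [0.10571565 0.10874678 0.11095783]
side Y pct [-0.225 -0.224 -0.22  -0.21  -0.194 -0.191 -0.19 ]
xc [0.53727856] xrange [0.449 0.451 0.602 0.61 ] 0.008854277965303702
handle yaw -65.74111 X pct [0.4815 0.4871 0.4982] Y -0.3158778445981794 -0.23342669819068168 Zmax pct [0.10472979 0.1086105  0.10967669]
```

step_arm(steps=[[-1,[0,0,5],0],[-1,[0,0,5],0],[-1,[0,0,5],0],[-1,[0,0,5],0],[-1,[2.57,-4.92,0],-0.0614],[-1,[2.57,-4.92,0],-0.0614],[-1,[2.57,-4.92,0],-0.0614],[-1,[2.57,-4.92,0],-0.0614],[-1,[2.57,-4.92,0],-0.0614],[-1,[2.57,-4.92,0],-0.0614],[-1,[2.57,-4.92,0],-0.0614],[-1,[2.57,-4.92,0],-0.0614],[-1,[2.57,-4.92,0],-0.0614],[-1,[2.57,-4.92,0],-0.0614],[-1,[2.57,-4.92,0],-0.0614],[-1,[2.57,-4.92,0],-0.0614],[-1,[2.57,-4.92,0],-0.0614],[-1,[2.57,-4.92,0],-0.0614]], force=15)

```text
clock: 2.35
tool_pos: [0.564, -0.073, 0.4224]
orientation: [-1.748, -2.61, -0.0]
force: [-0.2, 0.7, -1.3]
width: 0.0917
finger_force: 0.0
```

step_arm(steps=[[-1,[0,0,-5],0],[-1,[0,0,-5],0],[-1,[0,0,-5],0],[-1,[0,0,-5],0],[-1,[0,0,-5],0],[-1,[0,0,-4],0],[-1,[0,0,-2.5],0],[-1,[0,0,-2.3],0],[-1,[0,0,0],0]])

```text
clock: 3.48
tool_pos: [0.562, -0.0714, 0.0829]
orientation: [-1.744, -2.609, 0.004]
force: [-0.4, 0.2, -0.5]
width: 0.0918
finger_force: 0.0
```

```bash
python3 - <<'E'
from h import *
p,d=camera("side");cv2.imwrite("pics/s1.png",cv2.resize(p[150:330,200:400,::-1],None,fx=3,fy=3))
s=telemetry.read_state();print(s["tool_pos"],s["force"],s["joint_positions"])
E
```

```text
[ 0.56303358 -0.07166746  0.08412419] [0.33834923 0.37793915 0.83987345] [-0.34237681  0.55490392  0.53187861  1.93534658 -0.39850686  0.75791227
  0.81078671]
```

View pics/s1.png

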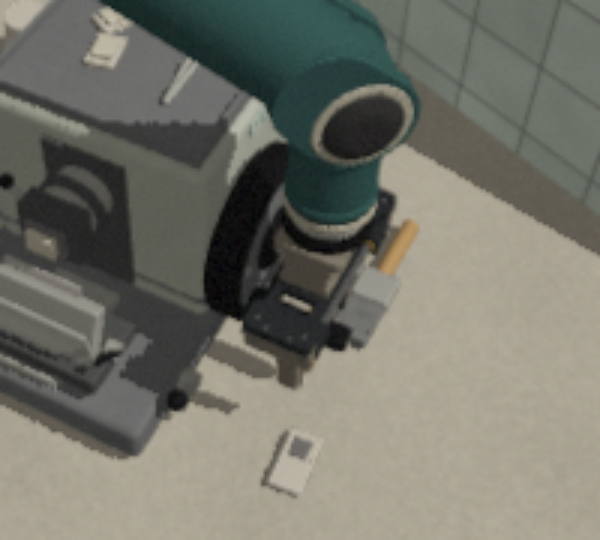

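The fingers straddle the handle, which sits hidden behind the gripper at about (335,330). The wheel is at (245,240), and nothing is in contact. Closing.

step_arm(steps=[[0,[0,0,0],0],[0.3,[0,0,0],0],[0.5,[0,0,0],0],[0.8,[0,0,0],0],[1,[0,0,0],0],[1,[0,0,0],0],[1,[0,0,0],0],[1,[0,0,0],0]], force=25)

```text
clock: 4.53
tool_pos: [0.5639, -0.0715, 0.0847]
orientation: [1.745, 2.612, 0.0]
force: [1.2, -0.0, 1.0]
width: 0.0232
finger_force: 25.0
```

```bash
cat >> h.py <<'E'
def table(t0,step,n,per,yaw=22.4,R=6.5):
    a=np.radians(yaw);th=np.radians(t0+step*np.arange(n+1))
    P=np.round(R*np.stack([np.sin(th)*np.cos(a),np.sin(th)*np.sin(a),np.cos(th)],1),2);D=np.diff(P,axis=0)
    for i in range(0,n,per): print(round(t0+step*(i+per),1),"["+",".join(f"[1,[{x:.2f},{y:.2f},{z:.2f}],0]" for x,y,z in D[i:i+per])+"]")
E
python3 -c "
from h import *
table(-139.3,7.5,48,4)"
```

```text
-109.3 [[1,[-0.56,-0.23,0.60],0],[1,[-0.48,-0.20,0.67],0],[1,[-0.40,-0.16,0.73],0],[1,[-0.31,-0.13,0.78],0]]
-79.3 [[1,[-0.21,-0.08,0.82],0],[1,[-0.11,-0.05,0.84],0],[1,[-0.01,0.00,0.85],0],[1,[0.09,0.04,0.85],0]]
-49.3 [[1,[0.20,0.08,0.82],0],[1,[0.29,0.12,0.79],0],[1,[0.39,0.16,0.74],0],[1,[0.47,0.19,0.68],0]]
-19.3 [[1,[0.55,0.23,0.61],0],[1,[0.62,0.25,0.52],0],[1,[0.68,0.28,0.43],0],[1,[0.72,0.30,0.33],0]]
10.7 [[1,[0.76,0.31,0.23],0],[1,[0.78,0.32,0.12],0],[1,[0.79,0.33,0.01],0],[1,[0.78,0.32,-0.10],0]]
40.7 [[1,[0.76,0.31,-0.22],0],[1,[0.73,0.30,-0.31],0],[1,[0.68,0.29,-0.42],0],[1,[0.63,0.26,-0.51],0]]
70.7 [[1,[0.56,0.23,-0.60],0],[1,[0.48,0.20,-0.67],0],[1,[0.40,0.16,-0.73],0],[1,[0.31,0.13,-0.78],0]]
100.7 [[1,[0.21,0.08,-0.82],0],[1,[0.11,0.05,-0.84],0],[1,[0.01,0.00,-0.85],0],[1,[-0.09,-0.04,-0.85],0]]
130.7 [[1,[-0.20,-0.08,-0.82],0],[1,[-0.29,-0.12,-0.79],0],[1,[-0.39,-0.16,-0.74],0],[1,[-0.47,-0.19,-0.68],0]]
160.7 [[1,[-0.55,-0.23,-0.61],0],[1,[-0.62,-0.25,-0.52],0],[1,[-0.68,-0.28,-0.43],0],[1,[-0.72,-0.30,-0.33],0]]
190.7 [[1,[-0.76,-0.31,-0.23],0],[1,[-0.78,-0.32,-0.12],0],[1,[-0.79,-0.33,-0.01],0],[1,[-0.78,-0.32,0.10],0]]
220.7 [[1,[-0.76,-0.31,0.22],0],[1,[-0.73,-0.30,0.31],0],[1,[-0.68,-0.29,0.42],0],[1,[-0.63,-0.26,0.51],0]]
```

step_arm(steps=[[1,[-0.56,-0.23,0.6],0],[1,[-0.48,-0.2,0.67],0]], force=30)

```text
clock: 4.78
tool_pos: [0.5531, -0.0759, 0.0977]
orientation: [1.746, 2.611, 0.0]
force: [3.1, 0.2, -2.1]
width: 0.0232
finger_force: 30.0
```

step_arm(steps=[[1,[-0.4,-0.16,0.73],0],[1,[-0.31,-0.13,0.78],0]])

```text
clock: 5.03
tool_pos: [0.546, -0.0789, 0.113]
orientation: [1.746, 2.611, 0.001]
force: [3.8, 0.4, -4.5]
width: 0.0231
finger_force: 30.0
```

step_arm(steps=[[1,[-0.21,-0.08,0.82],0],[1,[-0.11,-0.05,0.84],0]])

```text
clock: 5.28
tool_pos: [0.5428, -0.0802, 0.1295]
orientation: [1.746, 2.611, 0.0]
force: [5.2, 1.2, -5.9]
width: 0.023
finger_force: 30.0
```

step_arm(steps=[[1,[-0.01,0.0,0.85],0],[1,[0.09,0.04,0.85],0]])

```text
clock: 5.52
tool_pos: [0.5437, -0.0798, 0.1464]
orientation: [1.746, 2.611, -0.0]
force: [4.1, -0.2, -6.9]
width: 0.023
finger_force: 30.0
```

step_arm(steps=[[1,[0.2,0.08,0.82],0],[1,[0.29,0.12,0.79],0]])

```text
clock: 5.78
tool_pos: [0.5484, -0.0778, 0.1622]
orientation: [-1.746, -2.611, 0.001]
force: [5.0, -1.0, -11.0]
width: 0.0231
finger_force: 30.0
```

step_arm(steps=[[1,[0.39,0.16,0.74],0],[1,[0.47,0.19,0.68],0]])

```text
clock: 6.02
tool_pos: [0.5566, -0.0744, 0.1761]
orientation: [-1.745, -2.611, 0.002]
force: [3.9, -2.4, -13.6]
width: 0.0234
finger_force: 30.0
```

step_arm(steps=[[1,[0.55,0.23,0.61],0],[1,[0.62,0.25,0.52],0]])

```text
clock: 6.28
tool_pos: [0.5677, -0.0698, 0.1872]
orientation: [-1.745, -2.609, 0.004]
force: [0.2, -2.5, -13.4]
width: 0.0228
finger_force: 30.0
```

step_arm(steps=[[1,[0.68,0.28,0.43],0],[1,[0.72,0.3,0.33],0]])

```text
clock: 6.52
tool_pos: [0.5809, -0.0643, 0.1949]
orientation: [-1.744, -2.608, 0.005]
force: [-5.1, -4.4, -9.1]
width: 0.023
finger_force: 30.0
```

step_arm(steps=[[1,[0.76,0.31,0.23],0],[1,[0.78,0.32,0.12],0]])

```text
clock: 6.78
tool_pos: [0.5958, -0.0581, 0.1988]
orientation: [-1.744, -2.606, 0.006]
force: [-8.1, -4.6, -3.6]
width: 0.0234
finger_force: 30.0
```

step_arm(steps=[[1,[0.79,0.33,0.01],0],[1,[0.78,0.32,-0.1],0]])

```text
clock: 7.02
tool_pos: [0.6118, -0.0515, 0.1985]
orientation: [-1.744, -2.607, 0.005]
force: [-9.0, -4.1, 0.4]
width: 0.0233
finger_force: 30.0
```

step_arm(steps=[[1,[0.76,0.31,-0.22],0],[1,[0.73,0.3,-0.31],0]])

```text
clock: 7.28
tool_pos: [0.6272, -0.0451, 0.1936]
orientation: [-1.744, -2.608, 0.003]
force: [-9.1, -3.6, 2.2]
width: 0.0229
finger_force: 30.0
```

step_arm(steps=[[1,[0.68,0.29,-0.42],0],[1,[0.63,0.26,-0.51],0]])

```text
clock: 7.52
tool_pos: [0.6407, -0.0395, 0.1846]
orientation: [-1.744, -2.609, 0.002]
force: [-7.9, -3.5, 3.5]
width: 0.023
finger_force: 30.0
```

step_arm(steps=[[1,[0.56,0.23,-0.6],0],[1,[0.48,0.2,-0.67],0]])

```text
clock: 7.78
tool_pos: [0.6515, -0.035, 0.1722]
orientation: [-1.744, -2.609, 0.001]
force: [-6.3, -2.8, 4.4]
width: 0.0229
finger_force: 30.0
```

step_arm(steps=[[1,[0.4,0.16,-0.73],0],[1,[0.31,0.13,-0.78],0]])

```text
clock: 8.02
tool_pos: [0.659, -0.0319, 0.1572]
orientation: [-1.745, -2.61, 0.0]
force: [-7.8, -2.6, 5.7]
width: 0.0233
finger_force: 30.0
```

step_arm(steps=[[1,[0.21,0.08,-0.82],0],[1,[0.11,0.05,-0.84],0]])

```text
clock: 8.28
tool_pos: [0.6625, -0.0304, 0.1408]
orientation: [-1.745, -2.61, -0.001]
force: [-7.1, -1.4, 5.8]
width: 0.0232
finger_force: 30.0
```

step_arm(steps=[[1,[0.01,0.0,-0.85],0],[1,[-0.09,-0.04,-0.85],0]])

```text
clock: 8.52
tool_pos: [0.6622, -0.0306, 0.124]
orientation: [-1.745, -2.611, -0.002]
force: [-6.6, -2.2, 6.6]
width: 0.0229
finger_force: 30.0
```

step_arm(steps=[[1,[-0.2,-0.08,-0.82],0],[1,[-0.29,-0.12,-0.79],0]])

```text
clock: 8.78
tool_pos: [0.6579, -0.0324, 0.1082]
orientation: [-1.745, -2.612, -0.004]
force: [-4.7, -2.4, 6.4]
width: 0.0234
finger_force: 30.0
```

step_arm(steps=[[1,[-0.39,-0.16,-0.74],0],[1,[-0.47,-0.19,-0.68],0]])

```text
clock: 9.02
tool_pos: [0.6503, -0.0356, 0.0942]
orientation: [1.744, 2.611, 0.006]
force: [-3.3, -0.2, 6.6]
width: 0.0232
finger_force: 30.0
```

step_arm(steps=[[1,[-0.55,-0.23,-0.61],0],[1,[-0.62,-0.25,-0.52],0]])

```text
clock: 9.28
tool_pos: [0.6395, -0.04, 0.0828]
orientation: [1.743, 2.61, 0.008]
force: [1.6, 0.0, 5.3]
width: 0.0231
finger_force: 30.0
```

step_arm(steps=[[1,[-0.68,-0.28,-0.43],0],[1,[-0.72,-0.3,-0.33],0]])

```text
clock: 9.52
tool_pos: [0.6232, -0.0469, 0.073]
orientation: [1.745, 2.611, 0.002]
force: [0.1, 0.5, 5.0]
width: 0.0233
finger_force: 30.0
```

step_arm(steps=[[1,[-0.76,-0.31,-0.23],0],[1,[-0.78,-0.32,-0.12],0]])

```text
clock: 9.78
tool_pos: [0.607, -0.0535, 0.0693]
orientation: [1.746, 2.612, 0.001]
force: [0.3, 2.3, 7.1]
width: 0.0234
finger_force: 30.0
```

step_arm(steps=[[1,[-0.79,-0.33,-0.01],0],[1,[-0.78,-0.32,0.1],0]])

```text
clock: 10.02
tool_pos: [0.5915, -0.06, 0.0703]
orientation: [1.745, 2.611, 0.001]
force: [3.3, 1.2, 5.8]
width: 0.0231
finger_force: 30.0
```

step_arm(steps=[[1,[-0.76,-0.31,0.22],0],[1,[-0.73,-0.3,0.31],0]])

```text
clock: 10.28
tool_pos: [0.5767, -0.0661, 0.0756]
orientation: [1.745, 2.611, 0.001]
force: [4.0, 1.5, 3.3]
width: 0.023
finger_force: 30.0
```

step_arm(steps=[[1,[-0.68,-0.29,0.42],0],[1,[-0.63,-0.26,0.51],0]])

```text
clock: 10.52
tool_pos: [0.5635, -0.0716, 0.0849]
orientation: [1.745, 2.611, 0.001]
force: [5.6, 0.9, 2.7]
width: 0.023
finger_force: 30.0
```

```bash
cat > fit.py <<'E'
import numpy as np
D=np.array([l.split() for l in """.5531 -.0759 .0977 3.1 .2 -2.1
.546 -.0789 .113 3.8 .4 -4.5
.5428 -.0802 .1295 5.2 1.2 -5.9
.5437 -.0798 .1464 4.1 -.2 -6.9
.5484 -.0778 .1622 5 -1 -11
.5566 -.0744 .1761 3.9 -2.4 -13.6
.5677 -.0698 .1872 .2 -2.5 -13.4
.5809 -.0643 .1949 -5.1 -4.4 -9.1
.5958 -.0581 .1988 -8.1 -4.6 -3.6
.6118 -.0515 .1985 -9 -4.1 .4
.6272 -.0451 .1936 -9.1 -3.6 2.2
.6407 -.0395 .1846 -7.9 -3.5 3.5
.6515 -.035 .1722 -6.3 -2.8 4.4
.659 -.0319 .1572 -7.8 -2.6 5.7
.6625 -.0304 .1408 -7.1 -1.4 5.8
.6622 -.0306 .124 -6.6 -2.2 6.6
.6579 -.0324 .1082 -4.7 -2.4 6.4
.6503 -.0356 .0942 -3.3 -.2 6.6
.6395 -.04 .0828 1.6 0 5.3
.6232 -.0469 .073 .1 .5 5
.607 -.0535 .0693 .3 2.3 7.1
.5915 -.06 .0703 3.3 1.2 5.8
.5767 -.0661 .0756 4 1.5 3.3
.5635 -.0716 .0849 5.6 .9 2.7""".split("\n")],float)
a=np.radians(22.4);X=D[:,0]*np.cos(a)+D[:,1]*np.sin(a);Z=D[:,2]
s=np.linalg.lstsq(np.c_[2*X,2*Z,X*0+1],X**2+Z**2,rcond=None)[0];R=np.sqrt(s[2]+s[0]**2+s[1]**2);print("centre",s[:2],"R",R)
th=np.arctan2(X-s[0],Z-s[1]);fx=D[:,3]*np.cos(a)+D[:,4]*np.sin(a);fz=D[:,5]
tau=-(fx*np.cos(th)-fz*np.sin(th))*.065;rad=fx*np.sin(th)+fz*np.cos(th)
print(np.c_[np.degrees(th),tau,rad].round(2))
for fix in (0,1):
    A=np.c_[np.sin(th),np.cos(th)];y=tau-.37
    if not fix: A=np.c_[A,th*0+1]
    c=np.linalg.lstsq(A,y,rcond=None)[0]
    # tau-drag = -M(sin th cos p + cos th sin p)
    p=np.degrees(np.arctan2(-c[1],-c[0]));print("M",np.hypot(*c[:2]),"final theta",(180-p+180)%360-180,c,"rms",(y-A@c).std())
E
python3 fit.py
```

```text
centre [0.53620355 0.13421712] R 0.06508446740095926
[[-1.2419e+02  2.2000e-01 -1.2500e+00]
 [-1.0904e+02  3.5000e-01 -2.0000e+00]
 [-9.4160e+01  4.1000e-01 -4.8200e+00]
 [-7.9210e+01  4.0000e-01 -4.9400e+00]
 [-6.4560e+01  5.3000e-01 -8.5600e+00]
 [-5.0020e+01  5.7000e-01 -1.0800e+01]
 [-3.5600e+01  5.5000e-01 -1.0450e+01]
 [-2.1280e+01  6.0000e-01 -6.1600e+00]
 [-6.6200e+00  6.2000e-01 -2.5100e+00]
 [ 8.6800e+00  6.4000e-01 -1.1000e+00]
 [ 2.4040e+01  6.4000e-01 -1.9800e+00]
 [ 3.9210e+01  5.8000e-01 -2.7500e+00]
 [ 5.4270e+01  4.9000e-01 -3.0300e+00]
 [ 6.9330e+01  5.3000e-01 -5.6600e+00]
 [ 8.4190e+01  4.2000e-01 -6.4700e+00]
 [ 9.9020e+01  3.5000e-01 -7.8900e+00]
 [ 1.1354e+02  2.4000e-01 -7.3800e+00]
 [ 1.2787e+02  2.1000e-01 -6.5200e+00]
 [ 1.4226e+02  2.9000e-01 -3.2900e+00]
 [ 1.6015e+02  1.3000e-01 -4.6100e+00]
 [ 1.7594e+02  1.1000e-01 -7.0000e+00]
 [-1.6919e+02  1.5000e-01 -6.3500e+00]
 [-1.5430e+02  1.6000e-01 -4.8300e+00]
 [-1.3924e+02  1.6000e-01 -5.6500e+00]]
M 0.25019293274281895 final theta -89.36497000834129 [0.00277292 0.25017757 0.01744542] rms 0.035575973891867806
M 0.2505018877737113 final theta -89.40077588868292 [0.00261981 0.25048819] rms 0.035576813531977954
```

```bash
python3 -c "
from h import *
table(-139.3,5,10,10)"
```

```text
-89.3 [[1,[-0.38,-0.15,0.39],0],[1,[-0.35,-0.15,0.42],0],[1,[-0.31,-0.13,0.46],0],[1,[-0.28,-0.11,0.48],0],[1,[-0.24,-0.10,0.51],0],[1,[-0.19,-0.08,0.52],0],[1,[-0.15,-0.06,0.54],0],[1,[-0.11,-0.04,0.56],0],[1,[-0.06,-0.03,0.56],0],[1,[-0.02,-0.01,0.57],0]]
```

step_arm(steps=[[1,[-0.38,-0.15,0.39],0],[1,[-0.35,-0.15,0.42],0],[1,[-0.31,-0.13,0.46],0],[1,[-0.28,-0.11,0.48],0],[1,[-0.24,-0.1,0.51],0],[1,[-0.19,-0.08,0.52],0],[1,[-0.15,-0.06,0.54],0],[1,[-0.11,-0.04,0.56],0],[1,[-0.06,-0.03,0.56],0],[1,[-0.02,-0.01,0.57],0],[1,[0,0,0],0],[1,[0,0,0],0],[1,[0,0,0],0],[1,[0,0,0],0],[1,[0,0,0],0],[1,[0,0,0],0]])

```text
clock: 12.52
tool_pos: [0.5427, -0.0803, 0.1347]
orientation: [1.746, 2.612, -0.0]
force: [3.2, 1.0, 2.1]
width: 0.0232
finger_force: 30.0
```

```bash
python3 - <<'E'
from h import *
p,d=camera("side");cv2.imwrite("pics/s2.png",cv2.resize(p[130:330,180:400,::-1],None,fx=3,fy=3))
s=telemetry.read_state();t=s["tool_pos"];a=np.radians(22.4)
print(t,s["force"],s["width"],s["finger_force"],np.abs(s["qvel"]).max(),np.degrees(np.arctan2(t[0]*np.cos(a)+t[1]*np.sin(a)-.5362,t[2]-.1342)))
E
```

```text
[ 0.54267465 -0.08029377  0.1347768 ] [3.65826078 0.03011753 3.21105771] 0.023163512214795828 30.00070095062256 0.0013211007851395944 -89.49212472757692
```

View pics/s2.png

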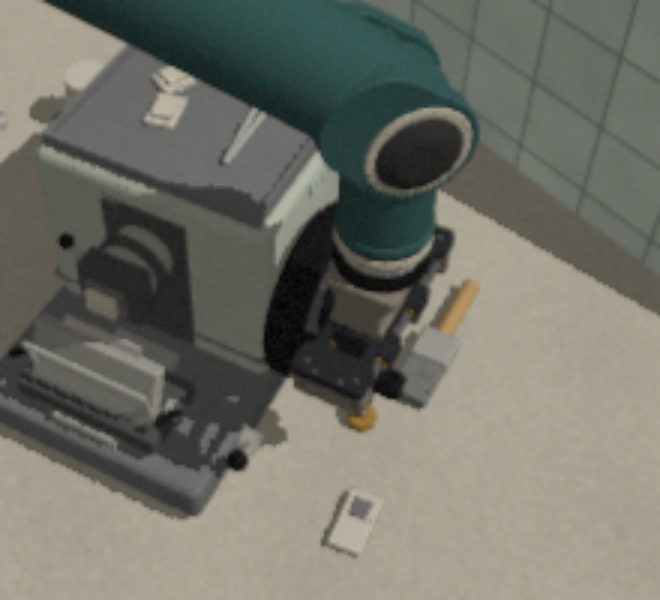

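The fingers hold the handle, whose black end shows at about (390,382). Brush, blade box and trim weight look undisturbed. I'll check the handle's height for slip in the pads.

```bash
python3 - <<'E'
from h import *
p,d=camera("side");W=pts("side",d)
a=np.radians(22.4)
for v in range(251,264,2):
    print(v,[(u,(W[v,u,0]*np.cos(a)+W[v,u,1]*np.sin(a)).round(3),(W[v,u,1]*np.cos(a)-W[v,u,0]*np.sin(a)).round(3),W[v,u,2].round(3)) for u in range(304,318,2) if p[v,u].max()<50])
E
```

```text
251 [(310, np.float64(0.436), np.float64(-0.315), np.float64(0.226))]
253 [(310, np.float64(0.478), np.float64(-0.301), np.float64(0.155))]
255 [(306, np.float64(0.467), np.float64(-0.295), np.float64(0.156)), (308, np.float64(0.47), np.float64(-0.299), np.float64(0.155)), (310, np.float64(0.47), np.float64(-0.305), np.float64(0.159)), (312, np.float64(0.473), np.float64(-0.309), np.float64(0.157))]
257 [(304, np.float64(0.457), np.float64(-0.293), np.float64(0.159)), (306, np.float64(0.462), np.float64(-0.297), np.float64(0.155)), (308, np.float64(0.463), np.float64(-0.302), np.float64(0.157)), (310, np.float64(0.465), np.float64(-0.307), np.float64(0.157)), (312, np.float64(0.468), np.float64(-0.311), np.float64(0.157)), (314, np.float64(0.471), np.float64(-0.316), np.float64(0.155))]
259 [(304, np.float64(0.457), np.float64(-0.294), np.float64(0.15)), (306, np.float64(0.458), np.float64(-0.299), np.float64(0.151)), (308, np.float64(0.459), np.float64(-0.304), np.float64(0.154)), (310, np.float64(0.461), np.float64(-0.309), np.float64(0.155)), (312, np.float64(0.465), np.float64(-0.313), np.float64(0.153))]
261 [(308, np.float64(0.458), np.float64(-0.305), np.float64(0.146)), (310, np.float64(0.46), np.float64(-0.31), np.float64(0.148)), (312, np.float64(0.463), np.float64(-0.314), np.float64(0.148))]
263 []
```

Handle top is at z 0.157, so its centre is at 0.145, level with the axle as intended. No slip. Handing in.

```bash
python3 -c "
from h import *
print(job_done())"
```

```text
the job is handed in; nothing more can be done
None
```

The job is handed in, with no verdict returned: I turned the wheel a full turn by its handle and felt a heavy side pulling about 0.25 N m. By my fit it now points straight down, with the handle level with the axle on its front (-x) side, the 30 N grip holding and the arm at rest.

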